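# Wedge the drying rack level and load it with bottled schooners

### The arm

A 7-joint arm with a two-finger parallel gripper is mounted at the origin on the work surface. World frame = base frame: x ahead of the robot, y to its left, z up, the work surface at z = 0. Lengths are in m, angles in rad, forces in N, time in s.
With the tool pointing down it reaches from about 0.4 to 0.85 m from the base axis. Payload 10.4 kg.
Tool frame: the origin (TCP) lies between the finger pads; the fingertips stand ahead of it and the grasp point (between the pads) lies 5 mm behind it (manip.tip_extent is the z of the fingertips in the tool frame, in m); z points along the fingers, y is the line along which they close (so a half turn about z gives the same grasp; the last joint's range is limited). The gripper opens to 85 mm and grips with 20 to 120 N. Pads are 22 mm wide; open, the fingers measure 114 mm over their backs; the gripper's body (76 mm by 85 mm) begins 54 mm behind the grasp point. The pads swing forward as they close: fully open they stand 13 mm farther back than shut.
Start: joints at [1.222, 0.332, -0.065, 1.46, 0.022, 1.35, -0.088], TCP at [0.2, -0.592, 0.223] pointing down, gripper open.
Joint ranges: [-2.6, 2.6], [-0.5, 2.12], [-1.47, 1.34], [0.16, 2.42], [-1.27, 4.41], [0.06, 2.06], [-2.6, 2.6]. Speed limits (rad/s): [2.22, 2.22, 2.79, 2.79, 3.14, 3.14, 3.14].

### API

Orientations are given as a unit quaternion [x, y, z, w].
In Python, from workcell import status, viewer, manip gives the robot as it stands.
- The arm moves only by the tool play_rows, never from a script. Its argument "plan" is one flat list of numbers, 7 for each row, row after row: the turn, a rotation vector about the tool's x, y, z in degrees, then the shift along the tool's x, y, z in m, then the opening, from 0 (shut) to 1 (fully open). In form: [ax, ay, az, dx, dy, dz, grip, ax, ay, az, dx, dy, dz, grip, ...]. A call has 1 to 20 rows; each row is the pose to reach, as a shift and turn from the pose commanded when the call began, along the tool's axes at that moment; what a row does not reach only later rows make up. A row lasts 1/8 s, in which the tool goes at most 62.5 mm and 10.7 degrees, less where a joint would pass 70% of its speed; a pose out of reach is approached as far as the arm can. A call with a gripper value outside its range is refused whole. The fingers move at their own pace and stop on an object; "squeeze" is the grip in N (left out, the last holds). Time passes only in rows, so rows that repeat a pose let the fingers close. It gives the time, the measured TCP pose, the force, the opening and the grip force at its end, in the units of the state.
- status.get_obs(): the state, without advancing time (a new reading comes with each control period).
- viewer.camera(name): name is "scene" or "top"; returns the picture (400x640x3 uint8, red, green, blue); there is no depth.
- viewer.camera_model(name): a dict with "fx", "fy", "cx", "cy" (pixels), "R" (3x3) and "t" (3): a world point X has camera coordinates R X + t. Camera axes: x right, y down, z forward; pixel columns grow to the right and rows downward; lengths in m; the calibration is good to about 2 mm. A picture is of the moment at which its call begins. camera_model takes no time and is no camera call.
- manip.hand_in(): hands the job in; it is judged then, once.
The state is a dict: "clock": time; "joint_pos": joint angles; "joint_velocities": joint speeds; "tau": joint torques, N m; "position": TCP position; "ee_rot": TCP orientation; "ft_force": force on the tool from outside, world axes, zero at the start; "torque": the same for the moment, N m; "grip_width": opening from 0.0 (shut) to 1.0 (fully open); "grasp_force": force on a finger pad.
Only numpy, scipy, OpenCV 4.12 (cv2) and the standard library are available. Lean on these libraries where they do the work, as an engineer would, in place of code of your own. Each camera call takes 0.05 s, during which the arm holds its last target. There are 200 camera calls.

### The job

First take the boxwood bending tool off the drying rack and lay it flat in the steel tray. Then push the orange wedge, thin end first, under the low front edge of the rack's hinged board until the board is up level against its brass stops and the wedge is jammed tight, and leave it there. Only then lay every ship bottle that is on the bench on a narrow rib of the board, one to a rib, centred and lengthwise along it with the masts up, and leave the decanter and the schooner model alone; all must end released and at rest with the board still level and tight on its wedge.

Things in the scene. Friction and masses are not known exactly. Their poses are not given: they have to be found in the camera images.
- rack: Drying rack, fixed to the bench: pine brackets and a hinged board 120 (x) x 340 (y) x 12 mm. Origin on the bench under the board's centre; +x runs from the free front edge (x = -60 mm, facing the robot) to the hinge (x = +60 mm, 23 mm up). Brackets up to 42 mm high at the corners (y = +-180 mm); the front ones hold brass stop tabs. Under the front edge it is open for y = -145 to +145 mm.
- board (a joint): Angle of the hinged board, rad: -0.067 = sagging on its rests (gap under the front edge 9 mm), 0 = level against the brass stops (gap 17 mm). Its own 0.5 kg pulls it down (2.5 N at the front edge, up to 2.5 N more when loaded) unless wedged; raising it takes a push of some 4 to 14 N on the wedge; against the stops the push climbs steeply, and pushing to some 20 N jams it well.
- lip (a point): Fixed point of the rack: where the middle of the lower front edge of the board is when the board is level, 17 mm above the bench; axes as the rack's.
- berth1 (a point): Middle of the top of the first of four narrow dark ribs on the board (rack frame x = +10, y = +135 mm), moving with the board; axes as the board's. Each rib is 16 mm wide, 80 mm long (along rack x) and stands 8 mm above the board (top at 29 mm); its top is 37 mm above the bench when level.
- berth2 (a point): The same on the second rib, y = +45 mm.
- berth3 (a point): The same on the third rib, y = -45 mm.
- berth4 (a point): The same on the fourth rib, y = -135 mm.
- wedge: Loose orange wedge, 120 mm long (x), 32 mm wide (y), 3 mm thick at the tip (+x end) rising evenly to 24 mm at the blunt end (-x); 60 g. Origin: centre of its underside, z up. With the board level its tip is about 80 mm past the front edge and some 40 mm of the thick end stays out. It holds itself by friction and, jammed, bears with about 10 N.
- wedge_tip (a point): Middle of the wedge's thin end at the underside, 60 mm along +x from the wedge's origin; axes as the wedge's.
- bottle1: Clear square glass bottle lying on its side with a tiny two-masted schooner inside, masts up (+z). Body 80 mm long (x), 36 mm wide, 36 mm high, with a 20 mm thick corked neck reaching 22 mm further on +x; 90 g. Origin: centre of the body's underside. Either neck direction will do on a rib. Two to four of the bottles are present in a run.
- bottle2: Clear square glass bottle lying on its side with a tiny two-masted schooner inside; as bottle1. May be absent.
- bottle3: Clear square glass bottle lying on its side with a tiny two-masted schooner inside; as bottle1. May be absent.
- bottle4: Clear square glass bottle lying on its side with a tiny two-masted schooner inside; as bottle1. May be absent.
- bender: Loose boxwood bending tool: a pale bar 200 mm long (x), 18 mm wide, 14 mm high, 40 g; it lies across the ribs at the start. Origin: centre of its underside.
- tray: Open steel tool tray fixed on the bench, 240 (x) x 84 (y) x 22 mm high, walls 4 mm; the tool lies flat in it lengthwise. Origin: centre of its underside.
- tray_in (a point): Centre of the tray's inner floor, 4 mm above the bench; axes as the tray's.
- decanter: Squat amber glass decanter, 104 mm across, 98 mm high, loose; a bystander. Origin: centre of its underside.
- schooner: Black and white two-masted schooner model on a wooden stand, 130 mm long (x), about 85 mm high, loose; a bystander. Origin: centre of its underside.
There are look-alikes about, which are no part of the job. Of the things like the bender, leave any that is purple or turquoise; of the rest the larger one is meant.

How it is judged:
On the way, in this order (a step that is already met when the one before it is completed fails the run):
1. the bending tool lies in the tray, let go (z of bender in the frame of tray_in between -0.004 and 0.008 m and x of bender in the frame of tray_in between -0.04 and 0.04 m and y of bender in the frame of tray_in between -0.036 and 0.036 m and contact force between bender and the fingers below 0.1 N), for 0.2 s.
2. the wedge is jammed under the front edge, the board is level and the wedge is let go (value of joint board above -0.006 rad and contact force between wedge and rack above 4 N and x of wedge_tip in the frame of lip above 0.06 m and y of wedge_tip in the frame of lip between -0.145 and 0.145 m and height (world z) of wedge below 0.006 m and linear speed of wedge below 0.01 m/s and contact force between wedge and the fingers below 0.1 N), for 0.3 s.
3. every bottle lies on a rib of the board (((z of bottle1 in the frame of berth1 between -0.004 and 0.005 m and y of bottle1 in the frame of berth1 between -0.009 and 0.009 m and x of bottle1 in the frame of berth1 between -0.025 and 0.025 m) or (z of bottle1 in the frame of berth2 between -0.004 and 0.005 m and y of bottle1 in the frame of berth2 between -0.009 and 0.009 m and x of bottle1 in the frame of berth2 between -0.025 and 0.025 m) or (z of bottle1 in the frame of berth3 between -0.004 and 0.005 m and y of bottle1 in the frame of berth3 between -0.009 and 0.009 m and x of bottle1 in the frame of berth3 between -0.025 and 0.025 m) or (z of bottle1 in the frame of berth4 between -0.004 and 0.005 m and y of bottle1 in the frame of berth4 between -0.009 and 0.009 m and x of bottle1 in the frame of berth4 between -0.025 and 0.025 m)) and angle between each of bottle1, bottle2, bottle3, bottle4's own z axis and vertical below 0.2 rad and angle between the x axis of each of bottle1, bottle2, bottle3, bottle4 and the x axis of rack, either way round below 0.25 rad and linear speed of each of bottle1, bottle2, bottle3, bottle4 below 0.02 m/s and ((z of bottle2 in the frame of berth1 between -0.004 and 0.005 m and y of bottle2 in the frame of berth1 between -0.009 and 0.009 m and x of bottle2 in the frame of berth1 between -0.025 and 0.025 m) or (z of bottle2 in the frame of berth2 between -0.004 and 0.005 m and y of bottle2 in the frame of berth2 between -0.009 and 0.009 m and x of bottle2 in the frame of berth2 between -0.025 and 0.025 m) or (z of bottle2 in the frame of berth3 between -0.004 and 0.005 m and y of bottle2 in the frame of berth3 between -0.009 and 0.009 m and x of bottle2 in the frame of berth3 between -0.025 and 0.025 m) or (z of bottle2 in the frame of berth4 between -0.004 and 0.005 m and y of bottle2 in the frame of berth4 between -0.009 and 0.009 m and x of bottle2 in the frame of berth4 between -0.025 and 0.025 m)) and ((z of bottle3 in the frame of berth1 between -0.004 and 0.005 m and y of bottle3 in the frame of berth1 between -0.009 and 0.009 m and x of bottle3 in the frame of berth1 between -0.025 and 0.025 m) or (z of bottle3 in the frame of berth2 between -0.004 and 0.005 m and y of bottle3 in the frame of berth2 between -0.009 and 0.009 m and x of bottle3 in the frame of berth2 between -0.025 and 0.025 m) or (z of bottle3 in the frame of berth3 between -0.004 and 0.005 m and y of bottle3 in the frame of berth3 between -0.009 and 0.009 m and x of bottle3 in the frame of berth3 between -0.025 and 0.025 m) or (z of bottle3 in the frame of berth4 between -0.004 and 0.005 m and y of bottle3 in the frame of berth4 between -0.009 and 0.009 m and x of bottle3 in the frame of berth4 between -0.025 and 0.025 m)) and ((z of bottle4 in the frame of berth1 between -0.004 and 0.005 m and y of bottle4 in the frame of berth1 between -0.009 and 0.009 m and x of bottle4 in the frame of berth1 between -0.025 and 0.025 m) or (z of bottle4 in the frame of berth2 between -0.004 and 0.005 m and y of bottle4 in the frame of berth2 between -0.009 and 0.009 m and x of bottle4 in the frame of berth2 between -0.025 and 0.025 m) or (z of bottle4 in the frame of berth3 between -0.004 and 0.005 m and y of bottle4 in the frame of berth3 between -0.009 and 0.009 m and x of bottle4 in the frame of berth3 between -0.025 and 0.025 m) or (z of bottle4 in the frame of berth4 between -0.004 and 0.005 m and y of bottle4 in the frame of berth4 between -0.009 and 0.009 m and x of bottle4 in the frame of berth4 between -0.025 and 0.025 m))), for 0.2 s.
At the end, for the whole second after the job is handed in: Tool in the tray; board within 0.006 rad of level; 60 mm or more of the wedge under it, flat on the bench and bearing over 4 N; each bottle on a rib within 9 mm sideways, 25 mm lengthwise and 0.25 rad of its line, masts up within 0.2 rad; all at rest (all of step 3 and z of bender in the frame of tray_in between -0.004 and 0.008 m and x of bender in the frame of tray_in between -0.04 and 0.04 m and y of bender in the frame of tray_in between -0.036 and 0.036 m and value of joint board above -0.006 rad and contact force between wedge and rack above 4 N and x of wedge_tip in the frame of lip above 0.06 m and y of wedge_tip in the frame of lip between -0.145 and 0.145 m and height (world z) of wedge below 0.006 m and linear speed of wedge below 0.01 m/s); the robot touches nothing.
It fails at once if the decanter is disturbed (moved more than 3 cm) (distance of decanter from where it was at the start of the episode above 0.03 m).
It fails at once if the schooner model is disturbed (moved more than 3 cm) (distance of schooner from where it was at the start of the episode above 0.03 m).
Of bottle1, bottle2, bottle3, bottle4 only 2 to 4 are there at a start; the rules pass over those that are not, and their reading is None.
At some moment in a run one of wedge, bottle1, bottle2, bottle3, bottle4 may be knocked a few centimetres aside while the robot is not near it.
It also fails if it takes over 210 s, if anything falls off the work surface, if the arm or the gripper's body presses on something with over 40 N, if the wrist force passes 120 N, or if a joint passes its speed limit or range.

## Working session

There is one attempt and no reset: what is moved stays moved. The work goes in short steps, Python scripts to look and compute and a tool call to move; the robot and the scene stay as the last step left them, time stands still between calls to the robot, and variables do not carry over. Pictures are saved under pics/ and viewed, at most 14 in all, crops included, and the job is handed in when it is done.

Besides the shell and the picture viewer there is one more tool, called after "Emit:" as a command line: name --argument value ..., lists and objects as JSON in quotes. play_rows: Moves the arm, as the interface text tells. Its arguments: {"type":"object","properties":{"plan":{"type":"array","items":{"type":"number"}},"squeeze":{"type":"number"}},"required":["plan"]}

```bash
mkdir -p pics; ls
python3 - <<'E'
from workcell import status, viewer, manip
import cv2
print(status.get_obs()); print(manip.tip_extent)
for n in ("scene","top"):
    im=viewer.camera(n); cv2.imwrite(f"pics/{n}0.png",cv2.cvtColor(im,cv2.COLOR_RGB2BGR)); print(viewer.camera_model(n))
E
```

```text
pics
{'clock': 0.0, 'joint_pos': array([ 1.22240683,  0.33291959, -0.06469267,  1.46092375,  0.02158069,
        1.34989695, -0.08847166]), 'joint_velocities': array([ 0.00157182,  0.00174239,  0.00137076, -0.00116826, -0.00104048,
       -0.0011888 ,  0.000685  ]), 'tau': array([ 2.61239993e-04, -6.25451803e+01,  4.91578924e-02, -3.91601515e+01,
        1.62036525e-02,  1.00239721e-02,  1.25701050e-07]), 'position': array([ 0.19991026, -0.59176355,  0.2216945 ]), 'ee_rot': array([ 9.86758638e-01,  1.62193904e-01, -1.42054093e-04, -7.12523747e-04]), 'ft_force': array([ 0.67359722, -0.35712817,  0.4750456 ]), 'torque': array([-0.03927509,  0.03777543, -0.00352819]), 'grasp_force': 0.0, 'grip_width': 0.9960152634303879}
0.014
{'fx': 428.1652015604312, 'fy': 428.1652015604312, 'cx': 323.81402171449776, 'cy': 198.76351108938522, 'R': array([[ 0.53898794,  0.84222338, -0.01232001],
       [ 0.46492901, -0.30966804, -0.82942554],
       [-0.70237669,  0.44132243, -0.55848142]]), 't': array([-0.25939253, -0.20458493,  1.46798436])}
{'fx': 450.7448907222917, 'fy': 450.7448907222917, 'cx': 316.1044499242174, 'cy': 196.2008104342861, 'R': array([[-1.69612112e-04, -9.99999985e-01, -3.75013953e-05],
       [-9.95708464e-01,  1.72354795e-04, -9.25452589e-02],
       [ 9.25452639e-02,  2.16436599e-05, -9.95708478e-01]]), 't': array([-0.01007004,  0.52438047,  1.17335009])}
```

Run:
```python
import cv2
for n in ("scene","top"):
    im=cv2.imread(f"pics/{n}0.png"); cv2.imwrite(f"pics/{n}0b.png",cv2.resize(im,(800,500),interpolation=cv2.INTER_CUBIC))
```

```text
(no output)
```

View pics/top0b.png

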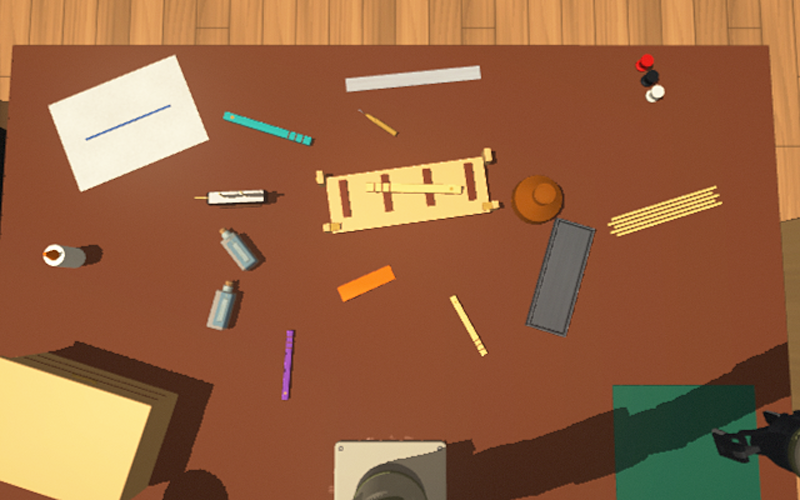

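View pics/scene0b.png

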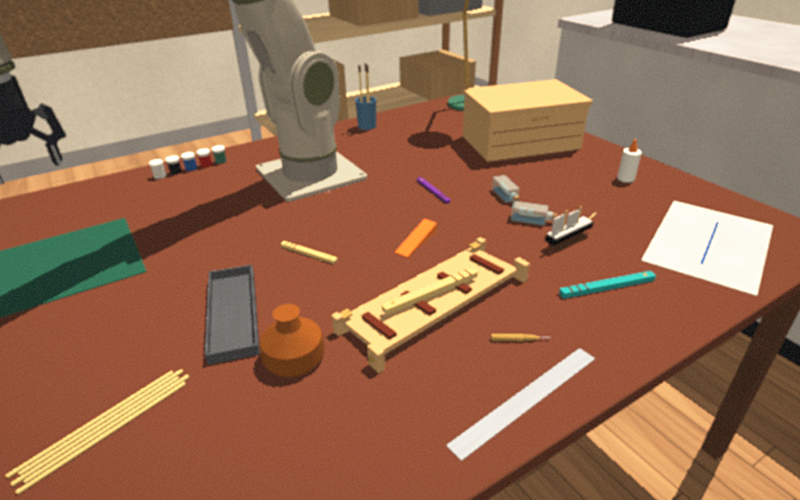

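The top view (800x500) shows the rack at (409,195) with the bender across its ribs at (415,188). The wedge is at (366,283), with its thin end to be determined, and the tray is at (561,277). There are two bottles, at (240,250) and (223,305). The decanter is at (538,199) and the schooner at (236,198). The scene view agrees.

```bash
cat > h.py <<'E'
from workcell import status, viewer, manip
import numpy as np, cv2
from scipy.spatial.transform import Rotation as Ro
def ray(n,px,z):
    m=viewer.camera_model(n); R,t=m["R"],m["t"]
    px=np.atleast_2d(np.asarray(px,float)); d=np.c_[(px[:,0]-m["cx"])/m["fx"],(px[:,1]-m["cy"])/m["fy"],np.ones(len(px))]@R
    c=-R.T@t; return c[:2]+d[:,:2]*((z-c[2])/d[:,2:3])
def proj(n,P):
    m=viewer.camera_model(n); q=np.atleast_2d(P)@m["R"].T+m["t"]
    return q[:,:2]/q[:,2:]*[m["fx"],m["fy"]]+[m["cx"],m["cy"]]
def rect(im,n,x0,x1,y0,y1,z,s):
    # rectified map at height z, s px/m; up=+x, left=+y
    w,h=int((y1-y0)*s),int((x1-x0)*s)
    src=proj(n,[[x1,y1,z],[x1,y0,z],[x0,y0,z],[x0,y1,z]]).astype(np.float32)
    H=cv2.getPerspectiveTransform(src,np.float32([[0,0],[w,0],[w,h],[0,h]]))
    return cv2.warpPerspective(im,H,(w,h),flags=cv2.INTER_CUBIC)
def blobs(mask,amin=15):
    n,l,s,c=cv2.connectedComponentsWithStats(mask.astype(np.uint8))
    return [np.argwhere(l==i)[:,::-1] for i in range(1,n) if s[i,4]>=amin]
def box(pts,n,z):
    w=ray(n,pts,z); r=cv2.minAreaRect((w*1000).astype(np.float32)); return np.round(r[0],1),np.round(r[1],1),round(r[2],1)
def tomove(p,rotvecworld=None,Rt=None,base=None):
    o=status.get_obs(); R0=Ro.from_quat(o["ee_rot"])
    d=R0.inv().apply(np.asarray(p)-o["position"]); a=(R0.inv()*Rt).as_rotvec(degrees=True) if Rt is not None else np.zeros(3)
    return np.round(np.r_[a,d],4).tolist()
def down(yaw_close):
    # tool pointing down, closing axis (tool y) along world yaw (deg)
    y=np.array([np.cos(np.radians(yaw_close)),np.sin(np.radians(yaw_close)),0]); z=np.array([0,0,-1.]); x=np.cross(y,z)
    return Ro.from_matrix(np.c_[x,y,z])
def yawof(): 
    R=Ro.from_quat(status.get_obs()["ee_rot"]).as_matrix(); return np.degrees(np.arctan2(R[1,1],R[0,1]))
E
python3 - <<'E'
from h import *
im=cv2.imread("pics/top0.png"); hsv=cv2.cvtColor(im,cv2.COLOR_BGR2HSV).astype(int); H,S,V=hsv[...,0],hsv[...,1],hsv[...,2]
ok=np.zeros(H.shape,bool); ok[100:300,150:500]=1
print("wedge"); 
for b in blobs(ok&(S>200)&(V>190)&(H<18)): print(b.mean(0),box(b,"top",0.013))
print("tray")
for b in blobs(ok&(S<60)&(V<130)&(V>40),200): print(b.mean(0),box(b,"top",0.022))
print("ribs")
rk=np.zeros(H.shape,bool); rk[125:175,265:385]=1
for b in blobs(rk&(V<130)&(S>130),8): print(b.mean(0),len(b),box(b,"top",0.034))
print("bottles")
for b in blobs(ok&(S<110)&(V>110)&(np.arange(640)[None]<230)&(np.arange(400)[:,None]>175),30): print(b.mean(0),len(b),box(b,"top",0.03))
a=rect(im,"top",.5,.72,-.22,.22,.035,1800); cv2.imwrite("pics/rack1.png",a); 
b=rect(im,"top",.3,.6,.0,.5,.02,1500); cv2.imwrite("pics/bot1.png",b); print(a.shape,b.shape)
E
```

```text
wedge
[292.53403141 226.09598604] (array([445.5,  52.5]), array([ 33. , 122.7]), 23.9)
tray
[447.96530818 221.39575615] (array([ 458.9, -359.9]), array([ 87.8, 239.4]), 73.0)
ribs
bottles
[188.92343387 199.78190255] 431 (array([516.1, 327.4]), array([91.9, 35.4]), 38.9)
[175.21555556 246.39555556] 450 (array([395.4, 358. ]), array([36.5, 92.9]), 76.9)
(395, 792, 3) (450, 750, 3)
```

View pics/rack1.png

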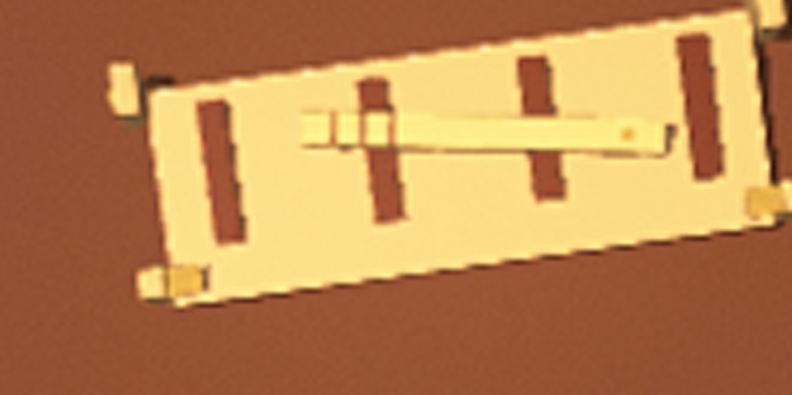

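View pics/bot1.png

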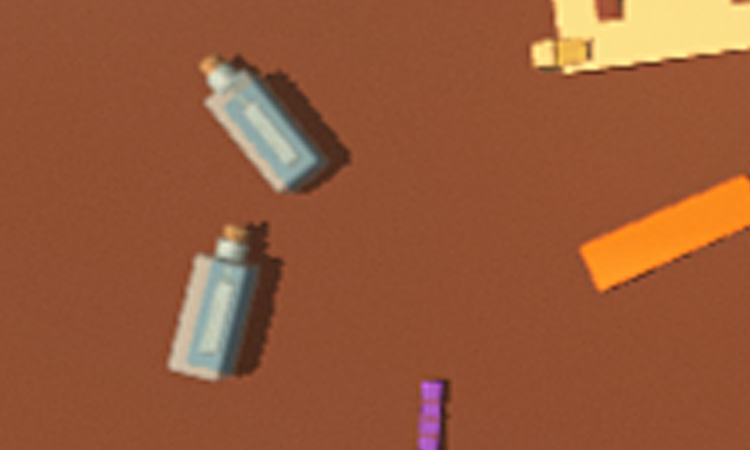

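The rack crop (1800 px/m) shows the rib 1 centre at (221,172), the rib 4 centre at (701,107) and the bender centre at (484,134). The bender is nearly along world y. Both bottle necks point towards +x. Next I need the wedge's thin end.

Run:
```python
from h import *
im=cv2.imread("pics/scene0.png"); c=im[135:230,300:470]; cv2.imwrite("pics/sc1.png",cv2.resize(c,(800,447),interpolation=cv2.INTER_CUBIC))
# bender: crop px -> world at z=.048
def crop2w(c,r,z): 
    p=proj("top",[[.72-r/1800,.22-c/1800,.035]]); return ray("top",p,z)[0]
e1,e2=crop2w(302,130,.048),crop2w(667,139,.048); print("bender",e1,e2,(e1+e2)/2)
b1,b4=crop2w(221,172,.034),crop2w(701,107,.034); print("ribs",b1,b4,np.degrees(np.arctan2(*(b1-b4)[::-1]))-90)
m=(e1+e2)/2; yaw=np.degrees(np.arctan2(*(e1-e2)[::-1])); print(yaw)
print(tomove([m[0],m[1],.15],Rt=down(yaw-90)))
for n in("scene","top"): print(n,proj(n,[[.445,.0525,.0]]))
```

```text
bender [0.64520122 0.05153575] [ 0.64025622 -0.14901152] [ 0.64272872 -0.04873789]
ribs [0.6246229 0.0973131] [ 0.66076456 -0.1695792 ] 7.7118924126588695
88.58751356916412
[-0.0668, -0.0425, -69.9193, 0.5933, -0.3727, 0.0722]
scene [[332.77762972 193.69602728]]
top [[292.85508108 226.37306345]]
```

View pics/sc1.png

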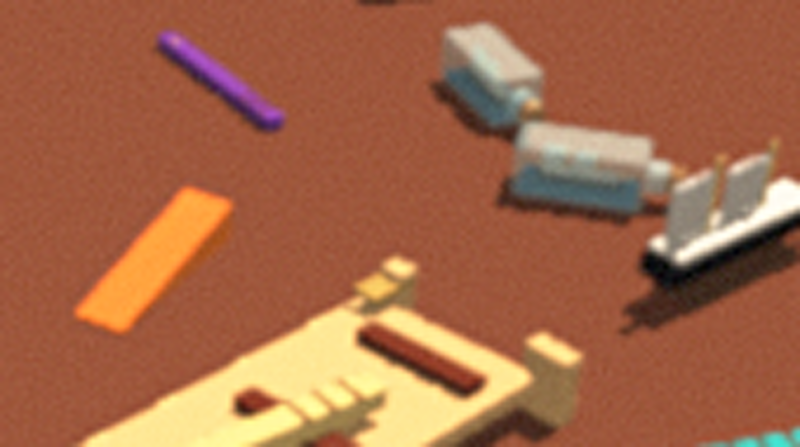

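In the scene crop, the wedge's thick end (dark side face showing) is at upper right (205,195), so its thin end faces -y/+x. Both bottles lie with the ship visible and look upright.

Emit:
play_rows --plan '[0,0,-70,0.593,-0.373,0.072,1,0,0,-70,0.593,-0.373,0.072,1,0,0,-70,0.593,-0.373,0.072,1,0,0,-70,0.593,-0.373,0.072,1,0,0,-70,0.593,-0.373,0.072,1,0,0,-70,0.593,-0.373,0.072,1,0,0,-70,0.593,-0.373,0.072,1,0,0,-70,0.593,-0.373,0.072,1,0,0,-70,0.593,-0.373,0.072,1,0,0,-70,0.593,-0.373,0.072,1,0,0,-70,0.593,-0.373,0.072,1,0,0,-70,0.593,-0.373,0.072,1,0,0,-70,0.593,-0.373,0.072,1,0,0,-70,0.593,-0.373,0.072,1,0,0,-70,0.593,-0.373,0.072,1,0,0,-70,0.593,-0.373,0.072,1]' --squeeze 40

```text
clock: 2.1
position: [0.6422, -0.0502, 0.1509]
ee_rot: [0.716, 0.698, -0.0, 0.0]
ft_force: [0.8, -0.9, 0.9]
grip_width: 0.998
grasp_force: 0.0
```

```bash
python3 -c "
from h import *
print(status.get_obs()['joint_pos'],yawof(),tomove([.6427,-.0487,.046],Rt=down(-1.4)))"
```

```text
[ 0.42608799  0.47946622 -0.56664091  1.47359045  0.26343577  1.26449221
 -0.19375129] -1.4251959044495135 [0.0239, 0.036, -0.0252, 0.0016, 0.0004, 0.1049]
```

Emit:
play_rows --plan '[0,0,0,0.0015,0.0005,0.04,1,0,0,0,0.0015,0.0005,0.075,1,0,0,0,0.0015,0.0005,0.095,1,0,0,0,0.0015,0.0005,0.104,1,0,0,0,0.0015,0.0005,0.104,1,0,0,0,0.0015,0.0005,0.104,0.4,0,0,0,0.0015,0.0005,0.104,0.1,0,0,0,0.0015,0.0005,0.104,0,0,0,0,0.0015,0.0005,0.104,0,0,0,0,0.0015,0.0005,0.104,0,0,0,0,0.0015,0.0005,0.104,0,0,0,0,0.0015,0.0005,0.104,0,0,0,0,0.0015,0.0005,0.08,0,0,0,0,0.0015,0.0005,0.03,0,0,0,0,0.0015,0.0005,0,0,0,0,0,0.0015,0.0005,0,0]'

```text
clock: 4.1
position: [0.6445, -0.0474, 0.1534]
ee_rot: [0.715, 0.699, 0.002, 0.002]
ft_force: [-0.6, -0.2, 0.1]
grip_width: 0.0
grasp_force: 0.0
```

```bash
python3 -c "
from h import *
print(yawof(),tomove([.459,-.360,.14],Rt=down(73)),tomove([.459,-.360,.14],Rt=down(73-180)))
im=viewer.camera('scene'); cv2.imwrite('pics/s2.png',cv2.resize(im[100:330,150:470,::-1],(640,460)))"
```

```text
-1.3369373003029135 [0.2177, 0.1954, -74.3368, -0.3169, -0.1782, 0.0127] [0.2105, -0.2346, 105.6628, -0.3169, -0.1782, 0.0127]
```

View pics/s2.png

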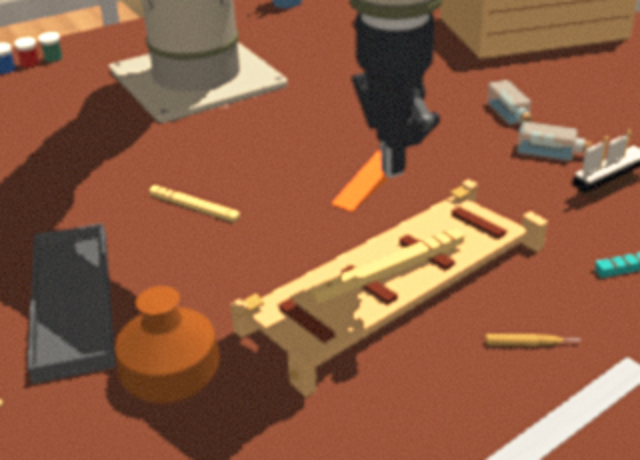

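The bar is still on the rack, with ends at crop px (320,290) and (458,238), so the grasp missed. I'll check whether it shifted.

```bash
python3 -c "
from h import *
a=(proj('scene',[[.6452,.0515,.048],[.6402,-.149,.048],[.6427,-.0487,.048],[.6445,-.0474,.1534]])-[150,100])*2
print(a)
im=viewer.camera('scene'); z=cv2.resize(im[190:290,260:400,::-1],(800,571),interpolation=cv2.INTER_CUBIC)
o=cv2.imread('pics/scene0.png')[190:290,260:400]; o=cv2.resize(o,(800,571),interpolation=cv2.INTER_CUBIC)
cv2.imwrite('pics/s3.png',np.vstack([z[:,:],o])[::1]); v=np.hstack([cv2.resize(z,(400,286)),cv2.resize(o,(400,286))]); cv2.imwrite('pics/s3.png',v)"
```

```text
[[458.73959301 231.10046427]
 [310.243918   289.46384102]
 [387.78608141 258.98656488]
 [391.14027978 181.04164808]]
```

View pics/s3.png

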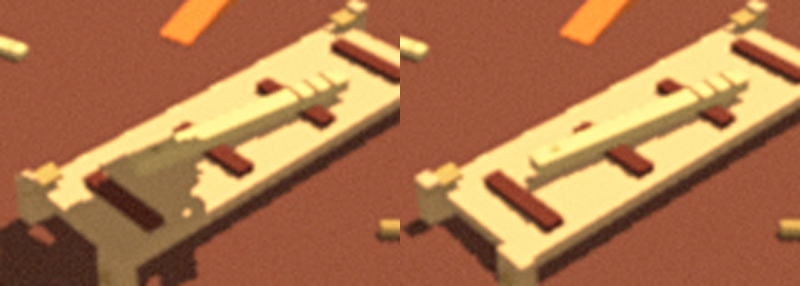

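Emit:
play_rows --plan '[0,0,0,-0.001,0,0.03,0.7,0,0,0,-0.001,0,0.06,0.7,0,0,0,-0.001,0,0.085,0.7,0,0,0,-0.001,0,0.1,0.7,0,0,0,-0.001,0,0.106,0.7,0,0,0,-0.001,0,0.106,0.7,0,0,0,-0.001,0,0.106,0.7,0,0,0,-0.001,0,0.106,0.7]'

```text
clock: 5.2
position: [0.6435, -0.0485, 0.0453]
ee_rot: [0.715, 0.699, 0.0, 0.0]
ft_force: [-0.4, -0.6, 0.3]
grip_width: 0.703
grasp_force: 0.0
```

```bash
python3 -c "
from h import *
o=status.get_obs();print(o['position'],o['grip_width'],o['ft_force'])
im=viewer.camera('scene'); z=cv2.resize(im[170:290,240:400,::-1],(640,480),interpolation=cv2.INTER_CUBIC)
cv2.imwrite('pics/s4.png',z)"
```

```text
[ 0.64345168 -0.04848985  0.04529627] 0.7028548679206224 [-0.41263827 -0.57876087  0.34264375]
```

View pics/s4.png

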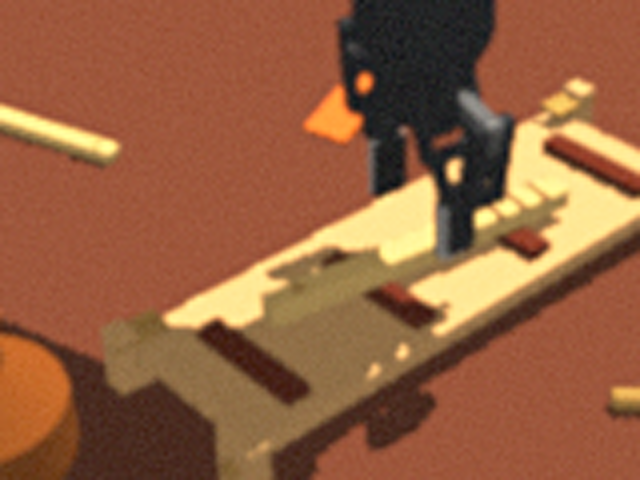

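The open fingers straddle the bar (pads at px (388,165) and (455,230)). I'll close here, slightly lower, and check before lifting.

Emit:
play_rows --plan '[0,0,0,0,0,0.003,0.7,0,0,0,0,0,0.003,0.1,0,0,0,0,0,0.003,0.1,0,0,0,0,0,0.003,0.1,0,0,0,0,0,0.003,0.1,0,0,0,0,0,0.003,0.1,0,0,0,0,0,0.003,0.1,0,0,0,0,0,0.003,0.1]' --squeeze 30

```text
clock: 6.25
position: [0.643, -0.0485, 0.0415]
ee_rot: [0.715, 0.699, -0.0, 0.0]
ft_force: [0.7, -0.1, -0.0]
grip_width: 0.1
grasp_force: 0.0
```

```bash
python3 -c "
from h import *
o=status.get_obs();print(o['position'],o['grip_width'],o['ft_force'])
im=viewer.camera('scene'); z=cv2.resize(im[170:290,240:400,::-1],(640,480),interpolation=cv2.INTER_CUBIC)
im=viewer.camera('top'); t=cv2.resize(im[110:200,250:400,::-1],(640,384),interpolation=cv2.INTER_CUBIC)
cv2.imwrite('pics/s5.png',cv2.resize(np.vstack([z,t]),(440,594)))"
```

```text
[ 0.64301506 -0.04849908  0.04152074] 0.09955489589281162 [ 0.73494236 -0.10617958 -0.00261056]
```

View pics/s5.png

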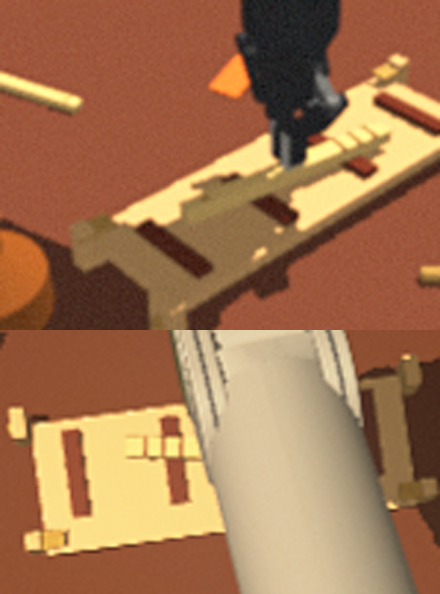

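```bash
python3 -c "
from h import *
f=lambda P:np.round((proj('scene',P)-[240,170])*4).tolist()
print('pads open', f([[.613,-.0485,.036],[.673,-.0485,.036]]))
print('pads closed', f([[.638,-.0485,.028],[.648,-.0485,.028],[.643,-.0485,.0415]]))
print('bar near edge top/bot at y=-.0485', f([[.6517,-.0485,.048],[.6517,-.0485,.034],[.6337,-.0485,.048]]))
print('bar ends top', f([[.6452,.0515,.048],[.6402,-.149,.048]]))
"
```

```text
pads open [[386.0, 228.0], [447.0, 283.0]]
pads closed [[411.0, 261.0], [421.0, 270.0], [416.0, 247.0]]
bar near edge top/bot at y=-.0485 [[425.0, 246.0], [425.0, 266.0], [407.0, 230.0]]
bar ends top [[557.0, 182.0], [260.0, 299.0]]
```

The predicted pad positions sit about 20 mm lower than the fingertips in the picture. The real tips end near z≈0.05, just at the bar's top, so I'll go lower with a force check.

Emit:
play_rows --plan '[0,0,0,0,0,0,0.6,0,0,0,0,0,0,0.6,0,0,0,0,0,0,0.6,0,0,0,0,0,0.005,0.6,0,0,0,0,0,0.01,0.6,0,0,0,0,0,0.012,0.6,0,0,0,0,0,0.012,0.6,0,0,0,0,0,0.012,0.15,0,0,0,0,0,0.012,0.1,0,0,0,0,0,0.012,0.1,0,0,0,0,0,0.012,0.1,0,0,0,0,0,0.012,0.1]' --squeeze 30

```text
clock: 7.85
position: [0.6431, -0.0485, 0.0298]
ee_rot: [0.715, 0.699, 0.0, 0.0]
ft_force: [-1.7, 0.2, 4.8]
grip_width: 0.199
grasp_force: 30.0
```

Gripped: width 0.199, about 17 mm. Lifting, then over to the tray.

Emit:
play_rows --plan '[0,0,0,0,0,-0.03,0.1,0,0,0,0,0,-0.08,0.1,0,0,0,0,0,-0.13,0.1,0,0,0,0,0,-0.15,0.1,0,0,0,0,0,-0.15,0.1,0,0,0,0,0,-0.15,0.1]'

```text
clock: 8.6
position: [0.6421, -0.0486, 0.1773]
ee_rot: [0.715, 0.699, -0.001, -0.001]
ft_force: [0.1, 0.2, -0.7]
grip_width: 0.2
grasp_force: 29.3
```

```bash
python3 -c "
from h import *
o=status.get_obs();print(o['position'],o['grip_width'],o['grasp_force'],yawof(),tomove([.459,-.360,.16],Rt=down(73-180)))
im=viewer.camera('scene'); z=cv2.resize(im[80:300,150:470,::-1],(640,440),interpolation=cv2.INTER_CUBIC)
cv2.imwrite('pics/s6.png',z)"
```

```text
[ 0.64209833 -0.04864174  0.17732252] 0.20018420586250543 29.32072645286098 -1.3343931391060375 [-0.1102, 0.1533, 105.6655, -0.3155, -0.1757, 0.0178]
```

View pics/s6.png

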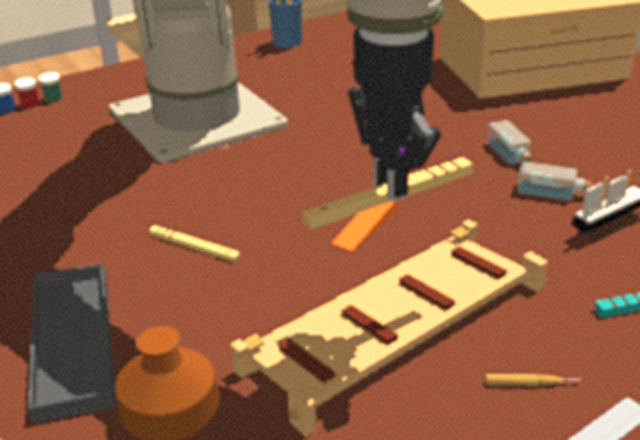

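The bar is held at its middle (px (395,190)) and the ribs are clear.

Emit:
play_rows --plan '[0,0,105.5,-0.3155,-0.1755,0.018,0.1,0,0,105.5,-0.3155,-0.1755,0.018,0.1,0,0,105.5,-0.3155,-0.1755,0.018,0.1,0,0,105.5,-0.3155,-0.1755,0.018,0.1,0,0,105.5,-0.3155,-0.1755,0.018,0.1,0,0,105.5,-0.3155,-0.1755,0.018,0.1,0,0,105.5,-0.3155,-0.1755,0.018,0.1,0,0,105.5,-0.3155,-0.1755,0.018,0.1,0,0,105.5,-0.3155,-0.1755,0.018,0.1,0,0,105.5,-0.3155,-0.1755,0.018,0.1,0,0,105.5,-0.3155,-0.1755,0.018,0.1,0,0,105.5,-0.3155,-0.1755,0.018,0.1,0,0,105.5,-0.3155,-0.1755,0.018,0.1]'

```text
clock: 10.28
position: [0.46, -0.3598, 0.1612]
ee_rot: [0.989, -0.145, -0.0, -0.0]
ft_force: [-0.4, -0.3, -0.1]
grip_width: 0.198
grasp_force: 29.3
```

```bash
python3 -c "
from h import *
o=status.get_obs();print(o['position'],o['grip_width'],o['grasp_force'],o['joint_pos'],yawof(),tomove([.459,-.360,.01],Rt=down(73-180)))"
```

```text
[ 0.46002776 -0.35975306  0.16118056] 0.1975667693439753 29.3466479703784 [ 0.73934599  0.29138164 -0.184056    1.64663461  0.05625052  1.2092556
 -1.319728  ] -106.72321464030088 [-0.0071, 0.0278, 0.2768, -0.0008, 0.0006, 0.1512]
```

Emit:
play_rows --plan '[0,0,0.3,-0.001,0.0005,0.05,0.1,0,0,0.3,-0.001,0.0005,0.1,0.1,0,0,0.3,-0.001,0.0005,0.135,0.1,0,0,0.3,-0.001,0.0005,0.148,0.1,0,0,0.3,-0.001,0.0005,0.152,0.1,0,0,0.3,-0.001,0.0005,0.153,0.1,0,0,0.3,-0.001,0.0005,0.153,0.1]'

```text
clock: 11.15
position: [0.4598, -0.3605, 0.0098]
ee_rot: [0.989, -0.149, 0.001, 0.0]
ft_force: [0.1, -0.1, -1.3]
grip_width: 0.201
grasp_force: 29.3
```

No contact yet; easing down 5 mm more.

Emit:
play_rows --plan '[0,0,0,0,0,0.003,0.1,0,0,0,0,0,0.005,0.1,0,0,0,0,0,0.005,0.1,0,0,0,0,0,0.005,0.1]'

```text
clock: 11.65
position: [0.4591, -0.36, 0.0036]
ee_rot: [0.989, -0.149, 0.0, 0.0]
ft_force: [-0.3, -0.2, 0.3]
grip_width: 0.2
grasp_force: 29.3
```

Emit:
play_rows --plan '[0,0,0,0,0,0.001,0.25,0,0,0,0,0,0.001,0.38,0,0,0,0,0,0.001,0.38,0,0,0,0,0,0.001,0.38,0,0,0,0,0,0.001,0.38,0,0,0,0,0,-0.02,0.38,0,0,0,0,0,-0.06,0.38,0,0,0,0,0,-0.11,0.6,0,0,0,0,0,-0.15,0.7,0,0,0,0,0,-0.15,0.7]'

```text
clock: 12.9
position: [0.4608, -0.3611, 0.1573]
ee_rot: [0.989, -0.149, 0.003, 0.002]
ft_force: [-0.3, -0.8, -1.1]
grip_width: 0.696
grasp_force: 0.0
```

```bash
python3 -c "
from h import *
o=status.get_obs();print(o['position'],o['grip_width'],o['ft_force'],yawof())
im=viewer.camera('scene')[:,:,::-1].copy(); cv2.imwrite('pics/scene7.png',im)
t=viewer.camera('top')[:,:,::-1].copy(); cv2.imwrite('pics/top7.png',t)
hsv=cv2.cvtColor(t,cv2.COLOR_BGR2HSV).astype(int); H,S,V=hsv[...,0],hsv[...,1],hsv[...,2]
ok=np.zeros(H.shape,bool); ok[100:300,150:500]=1
for b in blobs(ok&(S>200)&(V>190)&(H<18)): print(b.mean(0),len(b),box(b,'top',0.013))
cv2.imwrite('pics/s7.png',np.vstack([cv2.resize(im[180:320,130:330],(600,420)[:2]),])); 
"
```

```text
[ 0.4607627  -0.36113186  0.15727736] 0.6963503234132397 [-0.30700191 -0.78877364 -1.05053305] -107.13838074666234
[292.54115587 226.08406305] 571 (array([445.5,  52.2]), array([ 33.2, 122. ]), 23.7)
```

View pics/s7.png

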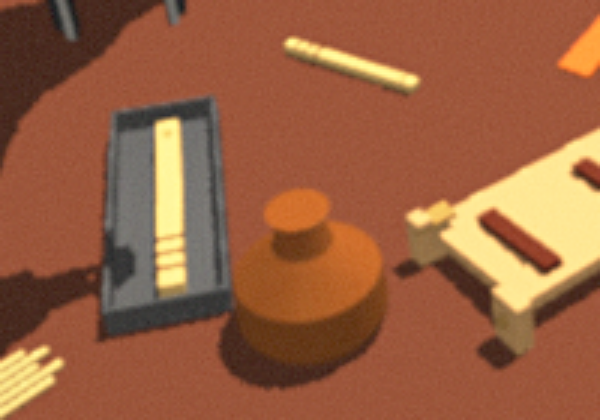

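The bender lies flat in the tray (px (170,205)) and the decanter is untouched. Next is the wedge, still at (0.4455, 0.0523) with its thin end at yaw -66°; I'll grip near its blunt end.

```bash
python3 -c "
from h import *
print(tomove([.427,.0935,.16],Rt=down(23.8)))"
```

```text
[0.0324, 0.0056, -130.9326, -0.1642, -0.4239, -0.0067]
```

Emit:
play_rows --plan '[0,0,-131,-0.164,-0.424,-0.007,0.7,0,0,-131,-0.164,-0.424,-0.007,0.7,0,0,-131,-0.164,-0.424,-0.007,0.7,0,0,-131,-0.164,-0.424,-0.007,0.7,0,0,-131,-0.164,-0.424,-0.007,0.7,0,0,-131,-0.164,-0.424,-0.007,0.7,0,0,-131,-0.164,-0.424,-0.007,0.7,0,0,-131,-0.164,-0.424,-0.007,0.7,0,0,-131,-0.164,-0.424,-0.007,0.7,0,0,-131,-0.164,-0.424,-0.007,0.7,0,0,-131,-0.164,-0.424,-0.007,0.7,0,0,-131,-0.164,-0.424,-0.007,0.7,0,0,-131,-0.164,-0.424,-0.007,0.7,0,0,-131,-0.164,-0.424,-0.007,0.7,0,0,-131,-0.164,-0.424,-0.007,0.7]'

```text
clock: 14.88
position: [0.4271, 0.0935, 0.1603]
ee_rot: [0.547, 0.837, -0.0, -0.0]
ft_force: [0.3, -0.4, -0.2]
grip_width: 0.701
grasp_force: 0.0
```

```bash
python3 -c "
from h import *
print(status.get_obs()['joint_pos'],tomove([.427,.0935,.005],Rt=down(23.8)))"
```

```text
[ 3.52392669e-01 -2.30801830e-03 -6.60965625e-01  1.98114135e+00
 -1.61711393e-03  1.16267790e+00  1.06099373e-01] [-0.0226, -0.0063, -0.0779, 0.0001, -0.0001, 0.1553]
```

Emit:
play_rows --plan '[0,0,0,0,0,0.05,0.7,0,0,0,0,0,0.1,0.7,0,0,0,0,0,0.135,0.7,0,0,0,0,0,0.15,0.7,0,0,0,0,0,0.156,0.7,0,0,0,0,0,0.158,0.7,0,0,0,0,0,0.158,0.7]'

```text
clock: 15.75
position: [0.428, 0.0936, 0.0033]
ee_rot: [0.546, 0.838, 0.0, 0.001]
ft_force: [1.3, -0.9, -0.2]
grip_width: 0.697
grasp_force: 0.0
```

Emit:
play_rows --plan '[0,0,0,0,0,0.002,0.35,0,0,0,0,0,0.002,0.25,0,0,0,0,0,0.002,0.25,0,0,0,0,0,0.002,0.25,0,0,0,0,0,0.002,0.25,0,0,0,0,0,0.002,0.25]' --squeeze 60

```text
clock: 16.5
position: [0.4277, 0.0935, 0.0011]
ee_rot: [0.546, 0.838, 0.0, 0.0]
ft_force: [-2.2, -1.0, 5.6]
grip_width: 0.355
grasp_force: 60.0
```

Emit:
play_rows --plan '[0,0,0,0,0,-0.02,0.25,0,0,0,0,0,-0.04,0.25,0,0,0,0,0,-0.04,0.25]'

```text
clock: 16.88
position: [0.4283, 0.0936, 0.0416]
ee_rot: [0.546, 0.838, 0.001, 0.001]
ft_force: [-0.8, 0.5, -0.4]
grip_width: 0.356
grasp_force: 59.6
```

```bash
python3 -c "
from h import *
print(tomove([.454,-.0616,.042],Rt=down(97.7)))"
```

```text
[0.0742, 0.1575, -73.8469, -0.1523, -0.0393, -0.0003]
```

Emit:
play_rows --plan '[0,0,-73.8,-0.152,-0.039,0,0.25,0,0,-73.8,-0.152,-0.039,0,0.25,0,0,-73.8,-0.152,-0.039,0,0.25,0,0,-73.8,-0.152,-0.039,0,0.25,0,0,-73.8,-0.152,-0.039,0,0.25,0,0,-73.8,-0.152,-0.039,0,0.25,0,0,-73.8,-0.152,-0.039,0,0.25,0,0,-73.8,-0.152,-0.039,0,0.25,0,0,-73.8,-0.152,-0.039,0.0,0.25,0,0,-73.8,-0.152,-0.039,0.0,0.25]'

```text
clock: 18.12
position: [0.4529, -0.0613, 0.0401]
ee_rot: [-0.066, 0.998, 0.0, -0.0]
ft_force: [-0.6, 0.2, -0.9]
grip_width: 0.353
grasp_force: 59.6
```

```bash
python3 -c "
from h import *
o=status.get_obs();print(o['joint_pos'],yawof(),tomove([.454,-.0616,.003],Rt=down(97.7)))
im=viewer.camera('scene')[:,:,::-1].copy()
p=proj('scene',[[.5585,-.0475,.04],[.5733,-.0455,.017]])
for q in p: cv2.circle(im,tuple(int(v) for v in q),1,(255,0,0),-1)
cv2.imwrite('pics/s8.png',cv2.resize(im[150:290,240:440],(800,560),interpolation=cv2.INTER_CUBIC))
"
```

```text
[ 0.68365474  0.23546767 -0.69736943  2.05375995  0.1900467   0.91529146
  1.58647335] 97.5893274073505 [0.0082, -0.0293, -0.1107, -0.0011, -0.0005, 0.0371]
```

View pics/s8.png

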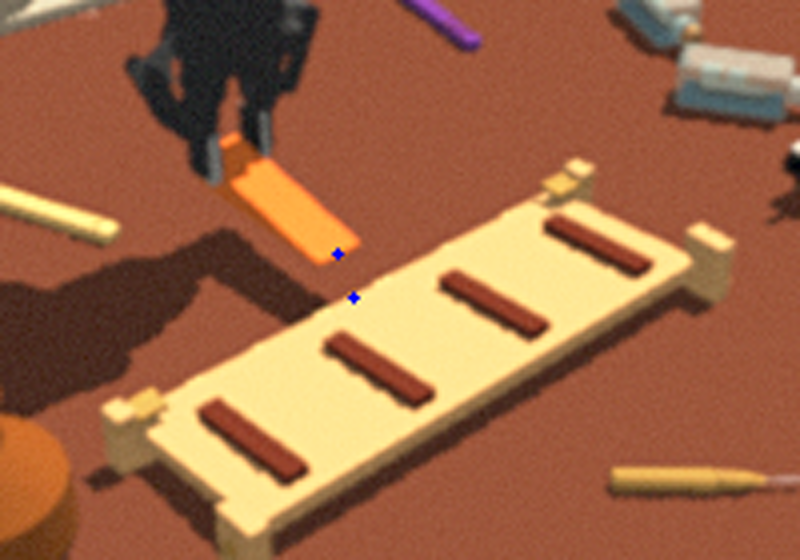

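The wedge is held level with its tip at (340,250), as predicted, in front of the lip (353,297). Lowering it to the bench.

Emit:
play_rows --plan '[0,0,0,0,0,0.02,0.25,0,0,0,0,0,0.033,0.25,0,0,0,0,0,0.038,0.25,0,0,0,0,0,0.039,0.25,0,0,0,0,0,0.039,0.25]' --squeeze 80

```text
clock: 18.8
position: [0.4534, -0.0613, 0.0018]
ee_rot: [-0.067, 0.998, -0.0, 0.0]
ft_force: [-0.7, -0.4, -0.3]
grip_width: 0.349
grasp_force: 84.2
```

```bash
python3 -c "
from h import *
o=status.get_obs();print(o['position'],o['ft_force'],yawof())
R=Ro.from_quat(o['ee_rot']);print(R.inv().apply([.991,.134,0]))"
```

```text
[ 0.4534074  -0.06128567  0.00183264] [-0.70917256 -0.35805026 -0.29247336] 97.66543284794952
[-1.00001819e+00  6.14760735e-04  4.98400043e-04]
```

Emit:
play_rows --plan '[0,0,0,-0.01,0,0.001,0.25,0,0,0,-0.02,0,0.001,0.25,0,0,0,-0.03,0,0.001,0.25,0,0,0,-0.04,0,0.001,0.25,0,0,0,-0.05,0,0.001,0.25,0,0,0,-0.06,0,0.001,0.25,0,0,0,-0.07,0,0.001,0.25,0,0,0,-0.075,0,0.001,0.25,0,0,0,-0.075,0,0.001,0.25]'

```text
clock: 19.92
position: [0.5244, -0.0526, 0.0012]
ee_rot: [-0.066, 0.998, -0.001, -0.004]
ft_force: [-23.4, -3.3, 30.0]
grip_width: 0.344
grasp_force: 87.7
```

Emit:
play_rows --plan '[0,0,0,0,0,-0.001,0.25,0,0,0,0,0,-0.002,0.25,0,0,0,0,0,-0.002,0.25,0,0,0,0,0,-0.002,0.25]'

```text
clock: 20.42
position: [0.5274, -0.0514, 0.0023]
ee_rot: [-0.067, 0.998, -0.0, -0.0]
ft_force: [-2.0, -0.9, -2.9]
grip_width: 0.346
grasp_force: 83.9
```

Emit:
play_rows --plan '[0,0,0,-0.004,0,0,0.25,0,0,0,-0.008,0,0,0.25,0,0,0,-0.012,0,0,0.25,0,0,0,-0.012,0,0,0.25,0,0,0,-0.012,0,0,0.25]'

```text
clock: 21.05
position: [0.5401, -0.0494, 0.0028]
ee_rot: [-0.067, 0.998, 0.0, 0.001]
ft_force: [0.8, 0.8, -2.7]
grip_width: 0.346
grasp_force: 83.9
```

Emit:
play_rows --plan '[0,0,0,-0.002,0,0,0.25,0,0,0,-0.004,0,0,0.25,0,0,0,-0.006,0,0,0.25,0,0,0,-0.008,0,0,0.25,0,0,0,-0.008,0,0,0.25]'

```text
clock: 21.68
position: [0.5468, -0.0487, 0.0021]
ee_rot: [-0.067, 0.998, -0.0, -0.001]
ft_force: [-4.0, -0.9, -6.4]
grip_width: 0.346
grasp_force: 83.6
```

```bash
python3 -c "
from h import *
t=viewer.camera('top')[:,:,::-1].copy(); cv2.imwrite('pics/top9.png',t)
im=viewer.camera('scene')[:,:,::-1].copy(); cv2.imwrite('pics/scene9.png',im)
cv2.imwrite('pics/s9.png',np.hstack([cv2.resize(im[150:290,240:410],(440,362),interpolation=cv2.INTER_CUBIC),cv2.resize(t[130:275,240:380],(350,362),interpolation=cv2.INTER_CUBIC)]))"
```

```text
(no output)
```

View pics/s9.png

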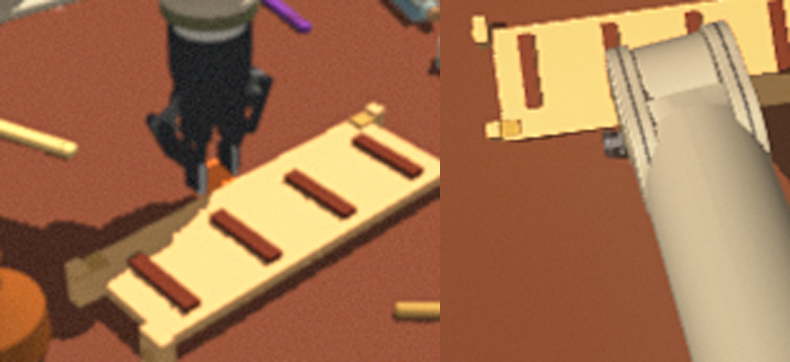

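The wedge is well under the edge (orange at (222,172)), with about 40 mm still out. Pushing on in small steps until the force climbs.

Emit:
play_rows --plan '[0,0,0,-0.0015,0,0,0.25,0,0,0,-0.003,0,0,0.25,0,0,0,-0.003,0,0,0.25,0,0,0,-0.003,0,0,0.25]'

```text
clock: 22.28
position: [0.5486, -0.0484, 0.0017]
ee_rot: [-0.067, 0.998, -0.0, -0.002]
ft_force: [-7.9, -1.3, -5.7]
grip_width: 0.345
grasp_force: 83.5
```

Emit:
play_rows --plan '[0,0,0,-0.0015,0,0,0.25,0,0,0,-0.003,0,0,0.25,0,0,0,-0.003,0,0,0.25,0,0,0,-0.003,0,0,0.25]'

```text
clock: 22.78
position: [0.5502, -0.0483, 0.0013]
ee_rot: [-0.067, 0.998, -0.0, -0.003]
ft_force: [-13.2, -0.4, -2.5]
grip_width: 0.346
grasp_force: 83.9
```

Emit:
play_rows --plan '[0,0,0,-0.0015,0,0,0.25,0,0,0,-0.003,0,0,0.25,0,0,0,-0.003,0,0,0.25,0,0,0,-0.003,0,0,0.25]'

```text
clock: 23.28
position: [0.5504, -0.0483, 0.0013]
ee_rot: [-0.067, 0.998, -0.001, -0.006]
ft_force: [-28.8, -2.7, 13.2]
grip_width: 0.347
grasp_force: 85.6
```

Advance stopped at about 29 N, so it's jammed. Opening and backing off.

Emit:
play_rows --plan '[0,0,0,0.003,0,-0.001,0.25,0,0,0,0.003,0,-0.001,0.6,0,0,0,0.003,0,-0.001,0.7,0,0,0,0.003,0,-0.001,0.7,0,0,0,0.003,0,-0.02,0.7,0,0,0,0.003,0,-0.07,0.7,0,0,0,0.003,0,-0.12,0.7,0,0,0,0.05,0,-0.18,0.7,0,0,0,0.1,0,-0.2,0.7,0,0,0,0.15,0,-0.2,0.7,0,0,0,0.15,0,-0.2,0.7]'

```text
clock: 24.65
position: [0.4055, -0.0682, 0.2044]
ee_rot: [-0.066, 0.998, -0.003, 0.001]
ft_force: [1.0, -0.2, -0.3]
grip_width: 0.701
grasp_force: 0.0
```

```bash
cat > meas.py <<'E'
from h import *
t=viewer.camera('top')[:,:,::-1].copy()
hsv=cv2.cvtColor(t,cv2.COLOR_BGR2HSV).astype(int); H,S,V=hsv[...,0],hsv[...,1],hsv[...,2]
ok=np.zeros(H.shape,bool); ok[90:300,120:500]=1
print("wedge")
for b in blobs(ok&(S>200)&(V>170)&(H<18)): print(b.mean(0),len(b),box(b,'top',0.02))
print("ribs")
rk=np.zeros(H.shape,bool); rk[120:180,260:390]=1
for b in blobs(rk&(V<150)&(H<10)&(S>150),10): print(b.mean(0),len(b),box(b,'top',0.037))
print('bottle')
for b in blobs(ok&(S<110)&(V>110)&(np.arange(640)[None]<260)&(np.arange(400)[:,None]>175),30): print(b.mean(0),len(b),box(b,'top',0.03))
print('cork')
for b in blobs(ok&(H>5)&(H<18)&(V>140)&(S>100)&(np.arange(640)[None]<260)&(np.arange(400)[:,None]>175),4): print(b.mean(0),len(b),ray('top',b.mean(0),.023))
E
python3 meas.py; python3 -c "
from h import *
im=viewer.camera('scene')[:,:,::-1].copy(); cv2.imwrite('pics/scene10.png',im)"
```

```text
wedge
[420.32930514 160.89425982] 331 (array([ 621.3, -290.5]), array([83.5, 44.9]), 25.2)
[435.43367347 154.32142857] 196 (array([ 638.8, -331.3]), array([40.6, 38.2]), 90.0)
[329.8121547  184.82320442] 181 (array([555.2, -46.9]), array([38.8, 33.3]), 8.2)
ribs
[267.68571429 121.54285714] 35 (array([722.2, 118.3]), array([42.8, 10.9]), 90.0)
[296.22727273 123.09090909] 22 (array([718.8,  41.7]), array([28.5, 11.2]), 33.3)
[380.47826087 122.13043478] 23 (array([ 722.1, -180.8]), array([21.4, 10.9]), 90.0)
[264.53061224 129.95918367] 49 (array([697.5, 126.8]), array([27.6, 39.7]), 63.1)
[281.9  125.55] 20 (array([711.,  80.]), array([25.4, 13.1]), 26.4)
[363.66666667 125.86666667] 15 (array([ 711.7, -136.6]), array([ 4.2, 29.2]), 6.4)
[352.41666667 127.33333333] 12 (array([ 708.5, -108.6]), array([16. ,  5.4]), 90.0)
[323.25       131.16666667] 12 (array([696.6, -28.3]), array([ 5.3, 20.4]), 23.6)
[375.92258065 144.43225806] 155 (array([ 661.9, -169. ]), array([76.5, 14.9]), 8.6)
[288.26315789 136.10526316] 19 (array([685.8,  63.7]), array([ 7.7, 34.7]), 7.2)
[342.10091743 146.36697248] 109 (array([652.4, -79.6]), array([70.4, 13.6]), 7.7)
[307.10714286 143.71428571] 28 (array([662. ,  12.4]), array([24.4, 12. ]), 8.1)
[273.79310345 147.55172414] 29 (array([650.4, 101.6]), array([24.3, 10.6]), 0.5)
[261.         166.19642857] 56 (array([610.2, 134.4]), array([72.4,  7.9]), 0.7)
[385.94736842 173.15789474] 19 (array([ 585.3, -195.5]), array([22.4, 17. ]), 44.3)
[373.6        173.66666667] 15 (array([ 582.4, -161.2]), array([ 9.2, 18.2]), 9.5)
bottle
[188.89559165 199.78886311] 431 (array([516. , 327.5]), array([91.7, 35.1]), 39.4)
[173.89159292 256.54646018] 452 (array([368.9, 361. ]), array([36.8, 94. ]), 77.9)
cork
[190.14033551 236.64373779] 14843 [[0.41740855 0.32215721]]
```

The wedge is about 39 mm out (81 mm in), so the board is level. The second bottle was knocked to about (0.369, 0.361). I'll fit the bottle poses by silhouette in both cameras.

```bash
cat > fit.py <<'E'
from h import *
from scipy.optimize import minimize
def hull(n,p):
    x,y,a=p; c,s=np.cos(a),np.sin(a); K=4; m=np.zeros((400*K,640*K),np.uint8)
    for x0,x1,h,z0,z1 in((-.04,.04,.018,0,.036),(.04,.052,.010,.008,.028)):
        P=np.array([[u,v,z] for u in(x0,x1) for v in(-h,h) for z in(z0,z1)])
        W=np.c_[x+c*P[:,0]-s*P[:,1],y+s*P[:,0]+c*P[:,1],P[:,2]]
        q=(proj(n,W)*K+K/2).astype(np.int32); cv2.fillConvexPoly(m,cv2.convexHull(q),255)
    return cv2.resize(m,(640,400),interpolation=cv2.INTER_AREA)/255.
def fit(inits,names=('top','scene')):
    M={}
    for n in names:
        im=viewer.camera(n); hs=cv2.cvtColor(im,cv2.COLOR_RGB2HSV).astype(int); M[n]=(hs[...,1]<125)&~((hs[...,2]<45))
    out=[]
    for p0 in inits:
        W={}
        for n in names:
            q=proj(n,[[p0[0],p0[1],.018]])[0].astype(int); w=np.zeros((400,640),bool); w[q[1]-40:q[1]+40,q[0]-40:q[0]+40]=1
            l=cv2.connectedComponents((M[n]).astype(np.uint8))[1]; k=l[q[1]-3:q[1]+4,q[0]-3:q[0]+4]; k=np.bincount(k[k>0]).argmax(); W[n]=l==k
        def cost(d,names=names): 
            p=np.array(p0)+np.array(d)*[.01,.01,.1]; return sum(np.abs(hull(n,p)-W[n]).sum()/W[n].sum() for n in names)
        for nn in [names]+[(n,) for n in names]:
            r=minimize(cost,[0,0,0],args=(nn,),method='Nelder-Mead',options=dict(initial_simplex=[[0,0,0],[1,0,0],[0,1,0],[0,0,2]],xatol=.01,fatol=1e-3))
            p=np.array(p0)+r.x*[.01,.01,.1]; print(nn,np.round(p[:2],4),round(np.degrees(p[2]),1),round(r.fun,3),[int(W[n].sum()) for n in nn])
E
python3 -c "
from fit import *
fit([(.511,.323,np.radians(39)),(.363,.360,np.radians(-12))])"
```

```text
('top', 'scene') [0.5122 0.3225] 39.4 0.578 [542, 1059]
('top',) [0.5127 0.3225] 40.0 0.051 [542]
('scene',) [0.5095 0.3244] 38.2 0.509 [1059]
('top', 'scene') [0.3621 0.3607] -15.8 0.175 [592, 356]
('top',) [0.3627 0.3604] -14.2 0.058 [592]
('scene',) [0.3583 0.3627] -17.3 0.092 [356]
```

The top fits are tight (about 5% residual): bottle A is at (0.5125, 0.3225), 39.8°, and bottle B at (0.362, 0.3605), -14.8°. I'll take B first, to berth 3.

```bash
python3 -c "
from h import *
print(tomove([.3622,.3605,.15],Rt=down(75.2)))"
```

```text
[0.0117, 0.063, 22.5294, -0.0116, 0.4298, 0.0531]
```

Emit:
play_rows --plan '[0,0,22.5,-0.0115,0.43,0.053,0.7,0,0,22.5,-0.0115,0.43,0.053,0.7,0,0,22.5,-0.0115,0.43,0.053,0.7,0,0,22.5,-0.0115,0.43,0.053,0.7,0,0,22.5,-0.0115,0.43,0.053,0.7,0,0,22.5,-0.0115,0.43,0.053,0.7,0,0,22.5,-0.0115,0.43,0.053,0.7,0,0,22.5,-0.0115,0.43,0.053,0.7,0,0,22.5,-0.0115,0.43,0.053,0.7,0,0,22.5,-0.0115,0.43,0.053,0.7,0,0,22.5,-0.0115,0.43,0.053,0.7]' --squeeze 40

```text
clock: 26.22
position: [0.3624, 0.3593, 0.1497]
ee_rot: [0.13, 0.992, -0.0, 0.0]
ft_force: [-0.6, 0.0, -0.2]
grip_width: 0.701
grasp_force: 0.0
```

```bash
python3 -c "
from h import *
print(status.get_obs()['joint_pos'],tomove([.3622,.3605,.009],Rt=down(75.2)))"
```

```text
[ 0.16955405  0.36407792 -1.21023483  1.80924765  0.36332472  1.22097306
  0.16257885] [-0.0101, 0.0394, -0.1497, 0.0006, 0.0012, 0.1407]
```

Emit:
play_rows --plan '[0,0,0,0.0005,0.001,0.05,0.7,0,0,0,0.0005,0.001,0.09,0.7,0,0,0,0.0005,0.001,0.12,0.7,0,0,0,0.0005,0.001,0.135,0.7,0,0,0,0.0005,0.001,0.141,0.7,0,0,0,0.0005,0.001,0.141,0.7,0,0,0,0.0005,0.001,0.141,0.5,0,0,0,0.0005,0.001,0.141,0.35,0,0,0,0.0005,0.001,0.141,0.35,0,0,0,0.0005,0.001,0.141,0.35,0,0,0,0.0005,0.001,0.141,0.35]'

```text
clock: 27.6
position: [0.3619, 0.3617, 0.0095]
ee_rot: [0.129, 0.992, 0.0, 0.001]
ft_force: [-1.1, -2.3, 7.5]
grip_width: 0.41
grasp_force: 40.5
```

Emit:
play_rows --plan '[0,0,0,0,0,-0.02,0.35,0,0,0,0,0,-0.06,0.35,0,0,0,0,0,-0.1,0.35,0,0,0,0,0,-0.14,0.35,0,0,0,0,0,-0.14,0.35,0,0,0,0,0,-0.14,0.35]'

```text
clock: 28.35
position: [0.3613, 0.361, 0.1485]
ee_rot: [0.129, 0.992, -0.0, 0.0]
ft_force: [-0.5, -0.3, -1.2]
grip_width: 0.412
grasp_force: 40.5
```

```bash
python3 -c "
from h import *
print(status.get_obs()['joint_pos'],tomove([.6487,-.0807,.15],Rt=down(97.7)))"
```

```text
[ 0.16344914  0.36737565 -1.20931988  1.80937455  0.36658608  1.21997608
  0.15807865] [-0.0306, 0.0283, -22.5401, -0.391, -0.3534, -0.0011]
```

Emit:
play_rows --plan '[0,0,-22.5,-0.391,-0.3535,-0.001,0.35,0,0,-22.5,-0.391,-0.3535,-0.001,0.35,0,0,-22.5,-0.391,-0.3535,-0.001,0.35,0,0,-22.5,-0.391,-0.3535,-0.001,0.35,0,0,-22.5,-0.391,-0.3535,-0.001,0.35,0,0,-22.5,-0.391,-0.3535,-0.001,0.35,0,0,-22.5,-0.391,-0.3535,-0.001,0.35,0,0,-22.5,-0.391,-0.3535,-0.001,0.35,0,0,-22.5,-0.391,-0.3535,-0.001,0.35,0,0,-22.5,-0.391,-0.3535,-0.001,0.35,0,0,-22.5,-0.391,-0.3535,-0.001,0.35,0,0,-22.5,-0.391,-0.3535,-0.001,0.35,0,0,-22.5,-0.391,-0.3535,-0.001,0.35]'

```text
clock: 29.98
position: [0.6485, -0.0796, 0.1496]
ee_rot: [-0.068, 0.998, -0.0, -0.0]
ft_force: [-1.4, -0.6, -0.5]
grip_width: 0.411
grasp_force: 40.4
```

```bash
python3 -c "
from h import *
print(status.get_obs()['joint_pos'],tomove([.6487,-.0807,.049],Rt=down(97.7)))"
```

```text
[ 0.76740733  0.68032407 -1.07276345  1.43013216  0.59802988  1.38122182
  1.38531362] [-0.0206, -0.0019, 0.0489, -0.0, -0.0011, 0.1006]
```

Emit:
play_rows --plan '[0,0,0,0,-0.001,0.04,0.35,0,0,0,0,-0.001,0.07,0.35,0,0,0,0,-0.001,0.09,0.35,0,0,0,0,-0.001,0.099,0.35,0,0,0,0,-0.001,0.101,0.35,0,0,0,0,-0.001,0.102,0.35,0,0,0,0,-0.001,0.102,0.35]'

```text
clock: 30.85
position: [0.6494, -0.0814, 0.0483]
ee_rot: [-0.067, 0.998, -0.0, 0.001]
ft_force: [-0.2, 0.3, -1.3]
grip_width: 0.412
grasp_force: 40.4
```

Emit:
play_rows --plan '[0,0,0,0,0,0.001,0.35,0,0,0,0,0,0.002,0.35,0,0,0,0,0,0.002,0.35]'

```text
clock: 31.22
position: [0.6492, -0.0815, 0.0466]
ee_rot: [-0.067, 0.998, -0.0, 0.0]
ft_force: [-3.0, -0.4, 7.4]
grip_width: 0.411
grasp_force: 41.4
```

Touching at 7 N. Releasing gently and rising.

Emit:
play_rows --plan '[0,0,0,0,0,-0.001,0.45,0,0,0,0,0,-0.001,0.52,0,0,0,0,0,-0.001,0.6,0,0,0,0,0,-0.001,0.6,0,0,0,0,0,-0.015,0.6,0,0,0,0,0,-0.05,0.6,0,0,0,0,0,-0.1,0.6,0,0,0,0,0,-0.13,0.6,0,0,0,0,0,-0.13,0.6]'

```text
clock: 32.35
position: [0.6503, -0.0809, 0.1793]
ee_rot: [-0.067, 0.998, -0.0, 0.002]
ft_force: [0.7, 1.0, -1.2]
grip_width: 0.6
grasp_force: 0.0
```

```bash
python3 -c "
from h import *
print(status.get_obs()['joint_pos'],tomove([.5125,.3225,.17],Rt=down(-50.2)),tomove([.5125,.3225,.17],Rt=down(129.8)))
from fit import *
fit([(.5125,.3225,.69)],('top',))"
```

```text
[ 0.7710433   0.65805448 -1.08661513  1.39425646  0.58046626  1.42449894
  1.39938926] [0.3293, 0.1867, 147.8756, 0.0827, 0.4182, 0.0084] [-0.1409, 0.2485, -32.124, 0.0827, 0.4182, 0.0084]
('top',) [0.5128 0.3226] 39.4 0.056 [538]
('top',) [0.5128 0.3226] 39.4 0.056 [538]
```

Emit:
play_rows --plan '[0,0,-32,0.083,0.418,0.008,0.7,0,0,-32,0.083,0.418,0.008,0.7,0,0,-32,0.083,0.418,0.008,0.7,0,0,-32,0.083,0.418,0.008,0.7,0,0,-32,0.083,0.418,0.008,0.7,0,0,-32,0.083,0.418,0.008,0.7,0,0,-32,0.083,0.418,0.008,0.7,0,0,-32,0.083,0.418,0.008,0.7,0,0,-32,0.083,0.418,0.008,0.7,0,0,-32,0.083,0.418,0.008,0.7,0,0,-32,0.083,0.418,0.008,0.7]'

```text
clock: 33.78
position: [0.5116, 0.3205, 0.1673]
ee_rot: [-0.338, 0.941, -0.0, -0.0]
ft_force: [0.7, -0.1, 0.1]
grip_width: 0.701
grasp_force: 0.0
```

```bash
python3 -c "
from h import *
print(status.get_obs()['joint_pos'],tomove([.5127,.3226,.0095],Rt=down(129.6)))"
```

```text
[ 0.23602214  0.63033373 -1.22711779  1.5481697   0.59961947  1.38995198
  1.22063844] [-0.0172, -0.0196, -0.0551, -0.0022, 0.001, 0.1578]
```

Emit:
play_rows --plan '[0,0,0,-0.002,0.001,0.05,0.7,0,0,0,-0.002,0.001,0.1,0.7,0,0,0,-0.002,0.001,0.135,0.7,0,0,0,-0.002,0.001,0.15,0.7,0,0,0,-0.002,0.001,0.158,0.7,0,0,0,-0.002,0.001,0.158,0.7,0,0,0,-0.002,0.001,0.158,0.5,0,0,0,-0.002,0.001,0.158,0.35,0,0,0,-0.002,0.001,0.158,0.35,0,0,0,-0.002,0.001,0.158,0.35,0,0,0,-0.002,0.001,0.158,0.35]'

```text
clock: 35.15
position: [0.5126, 0.3242, 0.0108]
ee_rot: [-0.339, 0.941, -0.0, 0.001]
ft_force: [-0.2, -0.9, 6.1]
grip_width: 0.409
grasp_force: 41.2
```

Emit:
play_rows --plan '[0,0,0,0,0,-0.02,0.35,0,0,0,0,0,-0.06,0.35,0,0,0,0,0,-0.1,0.35,0,0,0,0,0,-0.14,0.35,0,0,0,0,0,-0.16,0.35,0,0,0,0,0,-0.16,0.35]'

```text
clock: 35.9
position: [0.5121, 0.3242, 0.1706]
ee_rot: [-0.339, 0.941, 0.0, 0.001]
ft_force: [-0.2, -0.4, -2.0]
grip_width: 0.413
grasp_force: 40.4
```

```bash
python3 -c "
from h import *
print(status.get_obs()['joint_pos'],tomove([.6367,.0085,.17],Rt=down(97.7)))"
```

```text
[ 0.2277547   0.62940637 -1.22566585  1.53986666  0.59869271  1.39431296
  1.22039707] [-0.005, 0.1134, 31.9641, 0.1056, -0.3225, 0.0006]
```

Emit:
play_rows --plan '[0,0,32,0.1055,-0.3225,0,0.35,0,0,32,0.1055,-0.3225,0,0.35,0,0,32,0.1055,-0.3225,0,0.35,0,0,32,0.1055,-0.3225,0,0.35,0,0,32,0.1055,-0.3225,0,0.35,0,0,32,0.1055,-0.3225,0,0.35,0,0,32,0.1055,-0.3225,0,0.35,0,0,32,0.1055,-0.3225,0,0.35,0,0,32,0.1055,-0.3225,0,0.35,0,0,32,0.1055,-0.3225,0,0.35,0,0,32,0.1055,-0.3225,0,0.35]'

```text
clock: 37.28
position: [0.6364, 0.0086, 0.1696]
ee_rot: [-0.067, 0.998, -0.0, 0.0]
ft_force: [-0.2, -0.5, -1.4]
grip_width: 0.41
grasp_force: 40.5
```

```bash
python3 -c "
from h import *
print(status.get_obs()['joint_pos'],tomove([.6367,.0085,.05],Rt=down(97.7)))"
```

```text
[ 0.65878651  0.62378777 -1.08028234  1.45683186  0.55168405  1.38867982
  1.26422648] [-0.0133, 0.0063, 0.0036, -0.0003, -0.0001, 0.1196]
```

Emit:
play_rows --plan '[0,0,0,0,0,0.04,0.35,0,0,0,0,0,0.08,0.35,0,0,0,0,0,0.105,0.35,0,0,0,0,0,0.116,0.35,0,0,0,0,0,0.119,0.35,0,0,0,0,0,0.12,0.35,0,0,0,0,0,0.12,0.35]'

```text
clock: 38.15
position: [0.637, 0.0082, 0.0504]
ee_rot: [-0.067, 0.998, -0.0, 0.001]
ft_force: [0.8, 0.8, -1.8]
grip_width: 0.412
grasp_force: 40.4
```

Emit:
play_rows --plan '[0,0,0,0,0,0.0015,0.35,0,0,0,0,0,0.0025,0.35,0,0,0,0,0,0.0025,0.35]'

```text
clock: 38.52
position: [0.6367, 0.0082, 0.0478]
ee_rot: [-0.067, 0.998, -0.0, 0.0]
ft_force: [-2.0, -0.6, 5.6]
grip_width: 0.409
grasp_force: 41.2
```

Touching. Release and back well away.

Emit:
play_rows --plan '[0,0,0,0,0,-0.001,0.45,0,0,0,0,0,-0.001,0.52,0,0,0,0,0,-0.001,0.6,0,0,0,0,0,-0.001,0.6,0,0,0,0,0,-0.015,0.6,0,0,0,0,0,-0.05,0.6,0,0,0,0,0,-0.1,0.6,0,0,0,0,0,-0.15,0.6,0,0,0,0.05,0.05,-0.15,0.6,0,0,0,0.1,0.1,-0.15,0.6,0,0,0,0.15,0.15,-0.15,0.6,0,0,0,0.2,0.2,-0.15,0.6,0,0,0,0.2,0.25,-0.15,0.6,0,0,0,0.2,0.3,-0.15,0.6,0,0,0,0.2,0.3,-0.15,0.6]'

```text
clock: 40.4
position: [0.3959, 0.2832, 0.1982]
ee_rot: [-0.07, 0.998, 0.0, 0.001]
ft_force: [0.8, -0.1, 0.8]
grip_width: 0.597
grasp_force: 0.0
```

```bash
python3 meas.py | sed -n 1,4p; python3 -c "
from h import *
print(status.get_obs()['position'])
t=viewer.camera('top')[:,:,::-1]; im=viewer.camera('scene')[:,:,::-1]
a=cv2.resize(rect(t,'top',.48,.74,-.22,.2,.05,1000),(420,260)); b=cv2.resize(rect(t,'top',.34,.74,-.45,.4,.05,800),(680,320))
cv2.imwrite('pics/s11.png',np.vstack([cv2.resize(rect(t,'top',.5,.72,-.24,.18,.06,1500),(630,330)),cv2.resize(im[185:285,250:483],(630,270),interpolation=cv2.INTER_CUBIC)]))"
```

```text
wedge
[420.74043716 160.79234973] 366 (array([ 622.1, -291.7]), array([90.1, 46.4]), 20.0)
[435.52970297 154.26732673] 202 (array([ 637.4, -331.3]), array([40.4, 41.1]), 88.7)
[329.7431694  184.83060109] 183 (array([555.2, -46.7]), array([38.8, 33.7]), 8.2)
[0.39618057 0.28280221 0.19795905]
```

View pics/s11.png

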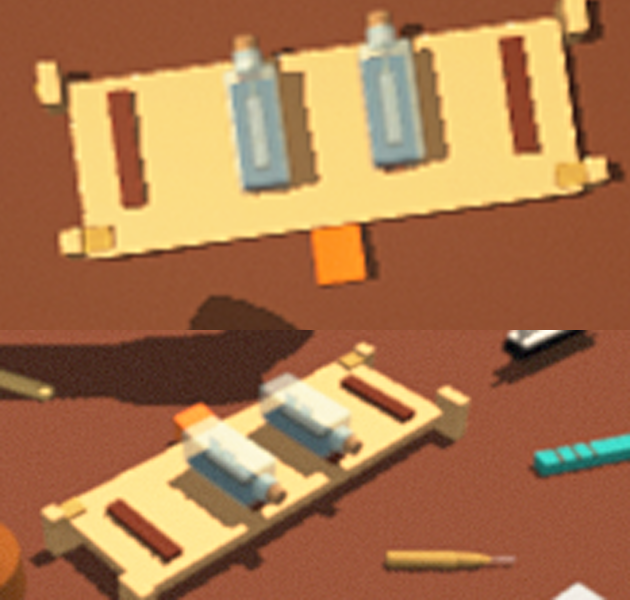

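Both bottles lie centred on ribs 2 and 3 with their necks towards the hinge: (258,128) → y≈0.008 and (392,110) → y≈-0.081. The wedge is unmoved at (340,255), and the schooner and decanter are in place. Handing in.

```bash
python3 -c "
from workcell import manip
print(manip.hand_in())"
```

```text
the job is handed in; nothing more can be done
None
```

The job is handed in: the bender lies in the tray, the wedge is jammed with the board level, and both bottles on the bench are on ribs 2 and 3; the hand-in gave back no verdict.

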